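Lay the tube box flat and ease the sprung lid of the service case shut

ROBOT

A 6-joint arm with a two-finger parallel gripper is mounted at the origin on a cart in front of the work surface, level with it; the furniture and walls round the work are solid. World frame = base frame: x ahead of the robot, y to its left, z up, the work surface at z = 0. Lengths are in m, angles in rad, forces in N, time in s.
With the tool pointing down it reaches from about 0.3 to 0.95 m from the base axis. Payload 3.1 kg.
Tool frame: the origin (TCP) lies on the mounting face of the last link; the fingertips stand 173 mm ahead of it and the grasp point (between the pads) lies 155 mm ahead of it (grip_depth is the distance from the TCP to the grasp point, in m); z points along the fingers, y is the line along which they close (so a half turn about z gives the same grasp; the last joint's range is limited). The gripper opens to 85 mm and grips with 20 to 120 N. Pads are 22 mm wide; open, the fingers measure 114 mm over their backs; the gripper's body (76 mm by 85 mm) begins 54 mm behind the grasp point. The pads swing forward as they close: fully open they stand 13 mm farther back than shut.
Start: joints at [-1.31, 0.308, 1.634, -0, 1.2, -0.07], TCP at [0.203, -0.591, 0.405] pointing down, gripper open.
Joint ranges: [-3.06, 3.06], [-0.79, 1.96], [0.05, 2.63], [-1.19, 4.34], [0.05, 2.64], [-2.94, 2.94]. Speed limits (rad/s): [2.79, 2.79, 3.14, 3.14, 3.14, 3.14].

INTERFACE

Orientations are given as a unit quaternion [w, x, y, z].
In Python, from workcell import reach, move_l, move_j, open_gripper, grab, dwell, solve_ik, sense, camera, get_calibration, Unreachable, job_done, search_frame, silhouettes, mark_of, grip_depth gives the robot as it stands. Calls block until the motion is done:
- reach(position, orientation): joint-space move of the TCP to a pose.
- move_l(position, frame=None, velocity=0.15, until_force=None): straight line of the TCP; frame=None keeps the orientation; velocity is the mean speed in m/s. With until_force (N) it stops when the force on the tool has changed by that much, and returns True; else False.
- move_j(angles): joint-space move.
- open_gripper() and grab(effort=None): open the fingers fully, or close them until they stop; effort is the grip in N (None keeps the last).
- dwell(seconds).
- solve_ik(position, orientation): joint angles nearest the present ones, or None.
- sense(): the state.
- camera(name): name is "scene" or "top"; returns the picture (384x512x3 uint8, blue, green, red); there is no depth.
- get_calibration(name): a dict with "K" (3x3 intrinsics, pixels), "eye" and "attitude" of the camera in the world. Camera axes: x right, y up, looking along -z (the intrinsics and any distortion apply to the point x, -y, -z); pixel columns grow to the right and rows downward; lengths in m; the calibration is good to about 2 mm. A picture is of the moment at which its call begins. get_calibration takes no time and is no camera call.
A pose or a line that the arm cannot do raises Unreachable and nothing moves.
- job_done(): hands the job in; it is judged then, once.
Trained networks look in the newest picture that a camera, given by its name, has taken for a name from the list of things; names that differ only in an ending like _2 or _b are one class to them, and where a whole thing is asked for, a point or a joint stands for the part that bears it (a point fixed in the world has none). Each returns a list of dicts, best first, with "confidence" (0 to 1); they miss things now and then, are a little off and sometimes report something else, mostly with a low value. They report only what shows in the picture. A call takes as long as a camera call.
- search_frame(target, camera): "xyz" ([x, y, z] in m, in world coordinates, good to about 4 mm: the middle of the surface that is visible of it).
- silhouettes(target, camera): "region" (384x512 bool, what is visible of it).
- mark_of(target, camera): "xyz" ([x, y, z] in m, in world coordinates, good to about 4 mm: a listed point, or the origin of a listed thing).
The state is a dict: "time_s": time; "joint_positions": joint angles; "qd": joint speeds; "joint_torque": joint torques, N m; "ee_pos": TCP position; "tcp_rot": TCP orientation; "wrist_force": force on the tool from outside, world axes, zero at the start; "moment": the same for the moment, N m; "finger_gap": finger opening in m; "gripper_force": force on a finger pad.
Only numpy, scipy, OpenCV 4.12 (cv2) and the standard library are available. Lean on these libraries where they do the work, as an engineer would, in place of code of your own. Each camera call takes 0.05 s, during which the arm holds its last target. There are 200 camera calls.

TASK

Shut the service case: the inner-tube box in it stands on end, too tall for the lid, so tip it over to lie flat on its broad side in the empty bay with the ribbed rubber liner (not on the wheel hub), and move the oil bottle that stands in front, where the lid's pull bar comes down, to a clear spot on the desk, still upright. Then close the lid fully by its pull bar; it is strongly sprung, so hold it back and ease it down slowly all the way, never letting it snap shut. Leave the hub and everything else on the desk where it is.

Things in the scene. Friction and masses are not known exactly. Their poses are not given: they have to be found in the camera images.
- service_case: Blue steel case on the desk, fixed, open at the top. Origin: centre of its underside. x towards its hinge side (away from the robot), y along its length to the left, z up. Outside 142 (x) by 312 (y) mm, rim 64 mm above the desk; walls and floor 6 mm thick: inside 130 x 300 mm, floor 6 mm above the desk. The white desk top spans x 0.32 to 0.88, y -0.49 to 0.44 m (world).
- lid_hinge (a point): Middle of the lid's hinge axis at the case's rear rim, 75 mm behind the case's centre, 65 mm above the desk; axes as the case's, the hinge axis is its y. The lid is a blue steel tray, 150 mm from hinge to front edge, 326 mm wide, 5 mm thick, with a 9 mm rim turned down (towards the robot while it stands open).
- case_lid (a joint): Lid angle, rad: 0 shut (level), 1.66 fully open (past upright, leaning back), where it starts and stays. Two spring struts at its sides pull over centre: above about 1.33 it springs open (2 N at the bar draws it forward); below, spring and weight drive it shut ever harder (6 N up at the bar holds it when nearly shut). Let go, it slams at up to 10 rad/s; dropped from 0.02 rad it is still gentle.
- pull_bar (a point): Middle of the lid's pull bar: round steel, 10 mm thick, straight for 108 mm along the case's y, on two arms 40 mm out from the lid's front edge in the lid's plane, gap open between. 190 mm from the hinge axis, 4 mm above it when shut (69 mm above the desk, 44 mm before the front wall). It turns with the lid; hook or pinch it from above at any angle. y along the bar, x towards the hinge.
- tube_box_center (a point): Centre of the brown and white cardboard box, 60 x 90 x 35 mm (own x, y, z), 0.1 to 0.2 kg. It starts on end near the middle of the case, own y upright, top 96 mm above the desk (32 mm over the rim), its broad 60 x 90 faces (own z) looking left and right along the case. Pushed near its top towards the liner it tips over once the top has moved about 40 mm.
- bay_liner: Black ribbed rubber liner, 120 x 100 x 2 mm, fixed on the floor of the empty end bay of the case, 98 mm left or right of the case's centre. Origin: centre of its underside. The box is to lie on it.
- wheel_hub: Silver-white front wheel hub, 100 x 52 x 52 mm, loose, lying across the other end bay of the case. Origin: centre of its underside; x along its axle. Its top is 58 mm above the desk, under the rim.
- oiler_green: Green oil bottle, 0.11 kg, standing upright close in front of the case under the path of the pull bar; to be moved clear. Origin: centre of its underside. Body 43 mm across up to 97 mm above the desk, then a black cap 22 mm across to 119 mm and a thin spout to 142 mm. Grip the body's top or the cap; a push on it must be low (under about 35 mm) or it topples.
- pedal: Bicycle pedal, 82 x 114 x 26 mm, lying on the left of the desk; bystander. Origin: centre of its underside.
- job_pad: Notebook with a spiral binding, 210 x 152 x 13 mm, on the left of the desk; bystander. Origin: centre of its underside.
- cutters: Blue-handled cutters, 50 x 148 x 14 mm, lying along the desk's front edge, left or right; bystander. Origin: centre of the underside, y along its length.
- marker_red: Red-capped marker, 12 x 128 x 15 mm, lying along the desk's front edge, left or right; bystander. Origin: centre of the underside, y along its length.
- cog: Silver and black double cog wheel, 81 mm across, 8 mm high, lying flat left of the case; bystander. Origin: centre of its underside.

How it is judged:
On the way, in this order (a step that is already met when the one before it is completed fails the run):
1. the tube box lies flat on its broad side on the liner, with the lid still open (angle between the z axis of tube_box_center and the z axis of service_case, either way round below 0.12 rad and z of tube_box_center in the frame of service_case below 0.032 m and horizontal distance between tube_box_center and bay_liner below 0.07 m and value of joint case_lid above 1 rad), for 0.2 s.
2. the lid is eased fully shut (value of joint case_lid below 0.04 rad), for 0.2 s.
At the end, for the whole second after the job is handed in: Lid shut within 0.04 rad (8 mm at the bar); under it the tube box lies flat on its broad side (within 7 degrees), its centre within 70 mm of the liner's and at most 32 mm above the case's underside; hub moved under 30 mm; oil bottle still and upright (within 6 degrees) on the desk top (value of joint case_lid below 0.04 rad and angle between the z axis of tube_box_center and the z axis of service_case, either way round below 0.12 rad and z of tube_box_center in the frame of service_case below 0.032 m and horizontal distance between tube_box_center and bay_liner below 0.07 m and distance of wheel_hub from where it was at the start of the episode below 0.03 m and angle between oiler_green's own z axis and vertical below 0.1 rad and height (world z) of oiler_green below 0.01 m and linear speed of oiler_green below 0.02 m/s); the robot touches nothing.
It fails at once if the lid snaps: it swings shut faster than 2.5 rad/s (about 0.5 m/s at the bar) (velocity of joint case_lid below -2.5 rad/s).
It fails at once if the lid is brought down hard on its contents (over 15 N on the tube box or the hub) (contact force between case_lid and tube_box above 15 N or contact force between case_lid and wheel_hub above 15 N).
It fails at once if the hub is shoved more than 30 mm (distance of wheel_hub from where it was at the start of the episode above 0.03 m).
It fails at once if the oil bottle is tipped over or the lid comes down on it (over 3 N) (angle between oiler_green's own z axis and vertical above 0.5 rad or contact force between case_lid and oiler_green above 3 N).
It fails at once if another loose thing on the desk is moved more than 25 mm (distance of any of pedal, job_pad, cutters, marker_red, cog from where it was at the start of the episode above 0.025 m).
It also fails if it takes over 61 s, if anything falls off the work surface, if the arm or the gripper's body presses on something with over 40 N, if the wrist force passes 120 N, or if a joint passes its speed limit or range.

## Working session

There is one attempt and no reset: what is moved stays moved. The work goes in short steps, each a Python script; the robot and the scene stay as the last script left them, time stands still between calls to the robot, and variables do not carry over. Pictures are saved under pics/ and viewed, at most 10 in all, crops included, and the job is handed in when it is done.

```bash
mkdir -p pics; ls; python3 - <<'E'
from workcell import *
import cv2
for c in ("scene","top"):
    cv2.imwrite(f"pics/{c}0.png",camera(c))
    for n in ["service_case","lid_hinge","pull_bar","tube_box_center","bay_liner","wheel_hub","oiler_green","pedal","job_pad","cutters","marker_red","cog"]:
        r=mark_of(n,c)[:2]
        print(c,n,[([round(float(v),3) for v in d["xyz"]],round(float(d["confidence"]),2)) for d in r])
s=sense();print(s["time_s"],s["ee_pos"],s["tcp_rot"],s["finger_gap"],grip_depth, get_calibration("top"))
E
```

```text
pics
scene service_case [([0.534, -0.276, 0.0], 0.71)]
scene lid_hinge [([0.524, -0.274, 0.056], 0.72), ([0.611, -0.28, 0.062], 0.58)]
scene pull_bar [([0.627, -0.277, 0.249], 0.93)]
scene tube_box_center [([0.523, -0.281, 0.055], 0.97)]
scene bay_liner [([0.503, 0.088, -0.002], 0.69), ([0.535, -0.179, 0.002], 0.42)]
scene wheel_hub [([0.532, -0.373, 0.009], 0.63)]
scene oiler_green [([0.434, -0.318, -0.001], 0.57)]
scene pedal [([0.393, 0.157, -0.004], 0.95)]
scene job_pad [([0.433, 0.343, -0.001], 0.78)]
scene cutters [([0.354, -0.31, 0.007], 0.69), ([0.534, -0.374, 0.008], 0.31)]
scene marker_red [([0.37, -0.03, 0.002], 0.47)]
scene cog [([0.505, 0.087, -0.004], 0.9), ([0.532, -0.18, 0.003], 0.25)]
top service_case [([0.538, -0.274, 0.002], 0.69)]
top lid_hinge [([0.61, -0.28, 0.064], 0.89), ([0.536, -0.178, 0.007], 0.68)]
top pull_bar [([0.632, -0.277, 0.252], 0.88)]
top tube_box_center [([0.524, -0.277, 0.054], 0.86), ([0.427, -0.317, 0.001], 0.69)]
top bay_liner [([0.541, -0.178, 0.006], 0.9)]
top wheel_hub [([0.529, -0.374, 0.008], 0.89)]
top oiler_green [([0.427, -0.318, 0.001], 0.89)]
top pedal [([0.397, 0.154, 0.001], 0.87)]
top job_pad [([0.433, 0.345, -0.002], 0.59)]
top cutters [([0.356, -0.313, 0.005], 0.84), ([0.53, -0.375, 0.01], 0.48)]
top marker_red [([0.368, -0.031, 0.002], 0.72)]
top cog [([0.506, 0.087, 0.001], 0.6)]
1.3 [ 0.20298583 -0.59113992  0.4046909 ] [9.99413321e-06 9.86352627e-01 1.64646573e-01 1.30340654e-05] 0.08545484904153265 0.1547 {'K': array([[386.04894636,   0.        , 255.04617508],
       [  0.        , 386.04894636, 191.7848459 ],
       [  0.        ,   0.        ,   1.        ]]), 'eye': array([ 0.29517266, -0.00261094,  1.07135896]), 'attitude': array([-0.69560917, -0.07215858,  0.06978156,  0.711373  ])}
```

View pics/scene0.png

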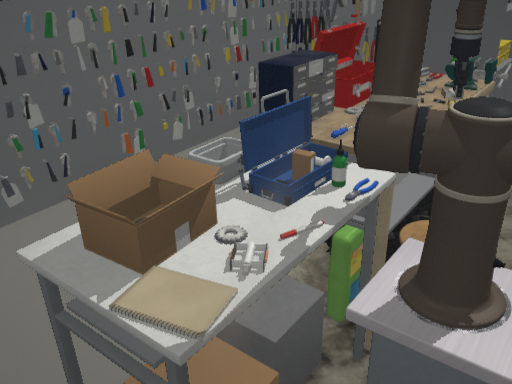

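View pics/top0.png

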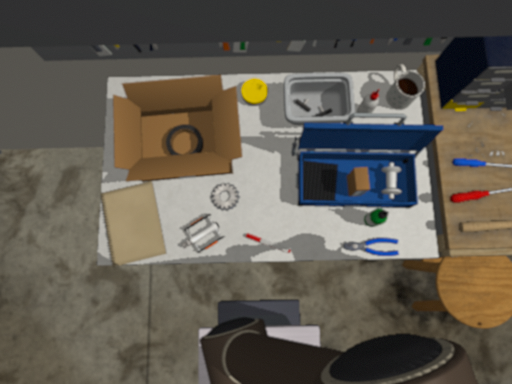

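The top view shows the case at px (358,165) with the liner in its left bay (320,181), the box at (359,181) and the hub at (391,181). The green bottle is at (377,217), and the desk around (270,195) is clear. The pull bar is at (378,119). This agrees with the networks. Next I measure the case yaw and check reachability.

```bash
cat > h.py <<'E'
from workcell import *
import numpy as np, cv2
from scipy.spatial.transform import Rotation as R
G=grip_depth
def rot(yaw,tilt=0.):
    """tool y (closing) along (cos yaw,sin yaw) for tilt 0; tilt leans tool z from down towards +x of yaw frame"""
    Zy=R.from_euler('z',yaw).as_matrix()
    z=np.array([np.sin(tilt),0,-np.cos(tilt)]); y=np.array([np.cos(tilt),0,np.sin(tilt)])
    M=Zy@np.c_[np.cross(y,z),y,z]
    return M
def quat(M): q=R.from_matrix(M).as_quat(); return np.r_[q[3],q[:3]]
def tcp(p,M,g=G): return np.array(p)-g*M[:,2]
def pix2plane(px,cam,z):
    c=get_calibration(cam); a=c["attitude"]; M=R.from_quat([*a[1:],a[0]]).as_matrix()
    d=np.linalg.inv(c["K"])@np.c_[px,np.ones(len(px))].T; d=M@(d*np.array([[1],[-1],[-1]]))
    return (c["eye"][:,None]+d*(z-c["eye"][2])/d[2]).T
E
python3 - <<'E'
from h import *
c="top"; camera(c)
for n,z in (("service_case",.064),("bay_liner",.008),("tube_box_center",.096),("wheel_hub",.04),("oiler_green",.1),("pull_bar",.2)):
    m=silhouettes(n,c)[0]["region"]; v,u=np.nonzero(m); P=pix2plane(np.c_[u,v],c,z)
    print(n,len(u),P.min(0).round(3),P.max(0).round(3),P.mean(0).round(3), cv2.minAreaRect((P[:,:2]*1000).astype(np.float32)))
    if n=="service_case":
        us=np.arange(u.min()+8,u.max()-8); vb=np.array([v[u==k].max() for k in us]); Q=pix2plane(np.c_[us,vb],c,z)
        f=np.polyfit(Q[:,1],Q[:,0],1); r=Q[:,0]-np.polyval(f,Q[:,1]); k=abs(r)<.006; f=np.polyfit(Q[k,1],Q[k,0],1); print("front edge slope",f[0],"x at -.276",np.polyval(f,-.276),k.mean())
h=np.array([.611,-.278,.065])
for yaw in (0,np.pi):
  for p,t in (((.43,-.318,.098),0),((.5,-.04,.1),0),((.524,-.32,.086),0),((.632,-.277,.254),0),((.45,-.277,.15),.4),((.42,-.277,.069),.8)):
    q=[solve_ik(tcp(p,rot(y+yaw,t if yaw==0 else -t)),quat(rot(y+yaw,t if yaw==0 else -t))) for y in (0,1.57)]
    print(yaw,p,t,[None if k is None else np.round(k,2) for k in q])
E
```

```text
service_case 8614 [ 0.45  -0.522  0.064] [ 0.717 -0.104  0.064] [ 0.591 -0.303  0.064] ((585.78662109375, -311.32958984375), (415.43560791015625, 263.9413146972656), 87.8766098022461)
front edge slope 0.022773036709163093 x at -.276 0.4559176841898824 0.0962962962962963
bay_liner 1302 [ 0.484 -0.236  0.008] [ 0.601 -0.135  0.008] [ 0.541 -0.183  0.008] ((541.2847900390625, -183.735107421875), (99.68678283691406, 115.68330383300781), 86.32403564453125)
tube_box_center 584 [ 0.477 -0.297  0.096] [ 0.556 -0.24   0.096] [ 0.516 -0.269  0.096] ((516.3790283203125, -268.8958740234375), (79.08973693847656, 57.3502311706543), 0.9429019093513489)
wheel_hub 403 [ 0.48  -0.399  0.04 ] [ 0.581 -0.35   0.04 ] [ 0.531 -0.375  0.04 ] ((530.4814453125, -374.2470703125), (43.8846435546875, 101.87371826171875), 84.49913024902344)
oiler_green 346 [ 0.398 -0.335  0.1  ] [ 0.444 -0.275  0.1  ] [ 0.421 -0.305  0.1  ] ((421.7695617675781, -306.43408203125), (41.143192291259766, 63.74378204345703), 22.50002670288086)
pull_bar 3951 [ 0.562 -0.452  0.2  ] [ 0.662 -0.106  0.2  ] [ 0.606 -0.274  0.2  ] ((615.10
[... 991 characters left out ...]
.  ,  0.86,  0.85])]
3.141592653589793 (0.5, -0.04, 0.1) 0 [None, array([-0.17,  0.28,  2.02, -0.  ,  0.84,  1.4 ])]
3.141592653589793 (0.524, -0.32, 0.086) 0 [array([-0.62,  0.48,  1.76, -0.  ,  0.9 ,  2.52]), array([-0.62,  0.48,  1.76, -0.  ,  0.9 ,  0.95])]
3.141592653589793 (0.632, -0.277, 0.254) 0 [array([-0.48,  0.43,  1.46, -0.  ,  1.25,  2.67]), array([-0.48,  0.43,  1.46, -0.  ,  1.25,  1.1 ])]
3.141592653589793 (0.45, -0.277, 0.15) 0.4 [array([-0.79,  0.11,  2.16,  0.49,  0.64,  1.99]), array([-0.79,  0.4 ,  1.79,  0.29,  1.26,  0.65])]
3.141592653589793 (0.42, -0.277, 0.069) 0.8 [array([-1.06,  0.33,  2.38,  1.62,  0.68,  0.62]), array([-0.93,  0.7 ,  1.69,  0.45,  1.46,  0.43])]
```

```bash
python3 - <<'E'
from h import *
M=rot(-np.pi/2); q=quat(M)
b=np.array([.429,-.318,.095])
reach(tcp(b+[0,0,.1],M),q)
move_l(tcp(b,M),velocity=.1)
grab(30); s=sense(); print(s["finger_gap"],s["gripper_force"],s["time_s"])
move_l(tcp(b+[0,0,.10],M),velocity=.2)
p=np.array([.50,-.04,.096])
reach(tcp([p[0],p[1],.195],M),q)
print(sense()["finger_gap"])
print(move_l(tcp(p-[0,0,.002],M),velocity=.1,until_force=6))
open_gripper()
move_l(tcp(p+[0,0,.11],M),velocity=.2)
camera("top"); print(mark_of("oiler_green","top")[:1])
print(sense()["time_s"])
camera("scene"); cv2.imwrite("pics/s1.png",camera("scene")[100:270,200:420].repeat(3,0).repeat(3,1))
E
```

```text
0.03645889546416408 28.906327517470345 4.675
0.036367681328597426
True
[{'xyz': [0.5216, -0.2782, 0.0539], 'confidence': 0.23}]
8.725
```

View pics/s1.png

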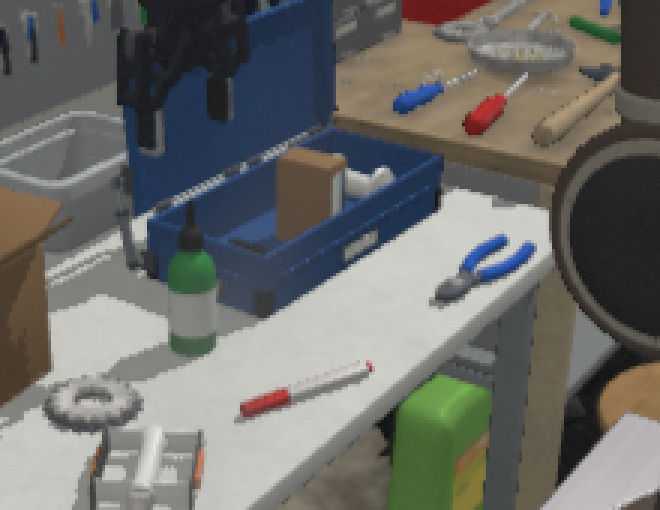

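The bottle stands upright at crop (193,300), clear of the case, and the box is still on end. Now I tip it.

```bash
python3 - <<'E'
from h import *
M=rot(-np.pi/2-.05); q=quat(M)
u=np.array([.05,1,0])
p=np.array([.521,-.327,.097])
grab(30)
reach(tcp(p+[0,0,.1],M),q)
move_l(tcp(p,M),velocity=.12)
print(move_l(tcp(p+.085*u,M),velocity=.05))
s=sense();print(s["wrist_force"],s["time_s"])
move_l(tcp(p+.085*u+[0,0,.10],M),velocity=.2)
camera("top")
cv2.imwrite("pics/t2.png",cv2.resize(camera("top")[90:230,270:450],None,fx=4,fy=4))
camera("scene"); 
for c in ("top","scene"): print(c,mark_of("tube_box_center",c)[:1],mark_of("wheel_hub",c)[:1])
E
```

```text
False
[-0.41148944  0.6089896  -0.09339184] 13.5333
top [{'xyz': [0.5219, -0.2132, 0.0273], 'confidence': 0.65}] [{'xyz': [0.3677, -0.0312, 0.0015], 'confidence': 0.52}]
scene [{'xyz': [0.5214, -0.2097, 0.0283], 'confidence': 0.68}] [{'xyz': [0.5301, -0.3735, 0.0089], 'confidence': 0.72}]
```

View pics/t2.png

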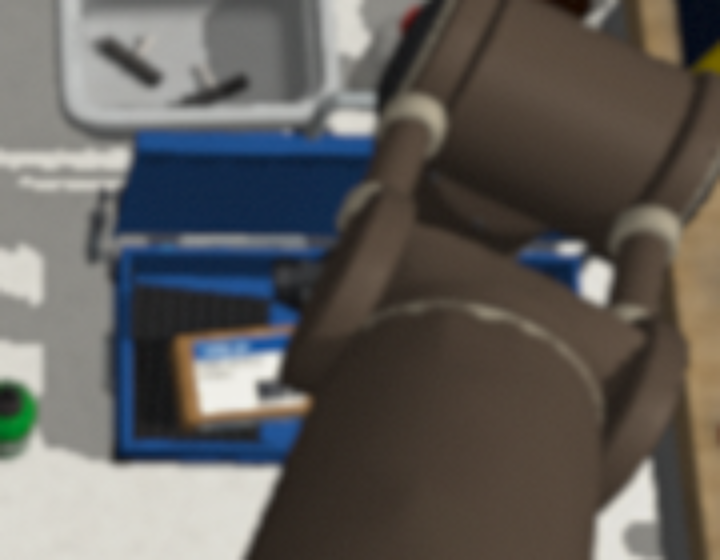

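The box lies flat, label up, on the liner at crop (250,370), centre about (0.522,-0.211). That is 37 mm from the liner's centre. The hub hasn't moved. Now I grasp the pull bar.

```bash
cat >> h.py <<'E'
YAW=-.05; UX=np.array([np.cos(YAW),np.sin(YAW),0]); H=np.array([.611,-.279,.065])
def bar(th): return H+UX*(-.19*np.cos(th)+.004*np.sin(th))+np.array([0,0,.19*np.sin(th)+.004*np.cos(th)])
def tilt(th): return .7*(1-th/1.66)
def pose(th):
    M=rot(YAW,tilt(th)); return tcp(bar(th),M),quat(M)
E
python3 - <<'E'
from h import *
s=sense(); e=s["ee_pos"]; move_l([e[0]-.04,e[1],.52],velocity=.25); open_gripper()
M=rot(YAW); b=bar(1.66); print(b)
reach(tcp(b+[-.004,0,.07],M),quat(M))
camera("scene"); print([d for d in mark_of("pull_bar","scene")[:1]])
for th in np.linspace(1.6,0,6):
    k=solve_ik(*pose(th)); print(round(th,2),None if k is None else k.round(2))
cv2.imwrite("pics/s3.png",cv2.resize(camera("scene")[60:230,210:400],None,fx=4,fy=4)[:600])
print(sense()["time_s"])
E
```

```text
[ 0.63188419 -0.28004508  0.25388822]
[{'xyz': [0.6259, -0.2777, 0.2509], 'confidence': 0.81}]
1.6 [-0.49  0.4   1.51  0.01  1.22 -0.45]
1.28 [-0.57  0.23  1.74  0.09  1.03 -0.56]
0.96 [-0.66  0.11  1.96  0.23  0.84 -0.74]
0.64 [-0.77  0.05  2.16  0.47  0.66 -1.05]
0.32 [-0.88  0.1   2.3   0.92  0.52 -1.59]
0.0 [-0.97  0.27  2.38  1.54  0.54 -2.32]
17.6583
```

View pics/s3.png

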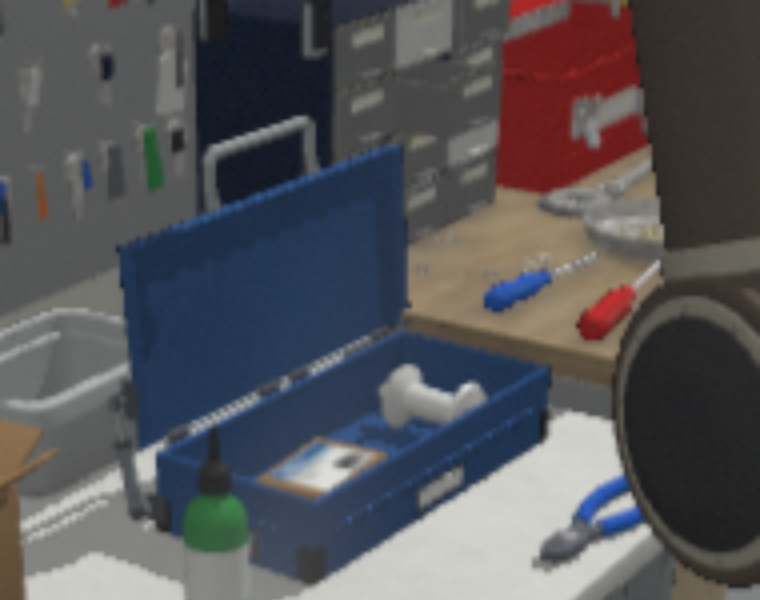

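The box lies flat in its bay, the hub is still in place, the fingers straddle the bar from above at crop (262,140), and the full arc is reachable. I now lower, grip and ease the lid down.

```bash
python3 - <<'E'
from h import *
M=rot(YAW); b=bar(1.66)
print(move_l(tcp(b+[-.004,0,0],M),velocity=.08,until_force=10))
grab(40); s=sense(); print("gap",s["finger_gap"],s["wrist_force"].round(1))
if s["finger_gap"]<.007: raise SystemExit("missed")
for th in np.linspace(1.58,0.03,14):
    p,q=pose(th); move_l(p,q,velocity=.07); s=sense()
    f=s["wrist_force"]; print(round(th,2),round(s["finger_gap"],4),f.round(1),round(s["time_s"],1))
    if s["finger_gap"]<.007 or np.linalg.norm(f)>70: print("STOP");break
camera("scene"); print(mark_of("pull_bar","scene")[:1],bar(th))
cv2.imwrite("pics/s4.png",cv2.resize(camera("scene")[60:230,210:400],None,fx=4,fy=4)[:600])
E
```

```text
False
gap 0.008302399288924253 [ 3.2 -0.3  0.8]
1.58 0.0085 [ 1.9 -2.  -0.3] 19.8
1.46 0.009 [ 0.8 -2.4  2.2] 20.3
1.34 0.0082 [-0.5 -4.9  2.2] 20.9
1.22 0.0084 [-0.8 -5.9  2.1] 21.5
1.1 0.0086 [-2.5 -6.5  1.3] 22.1
0.98 0.0085 [-2.2 -7.1 -0. ] 22.7
0.86 0.0083 [-4.1 -7.   0.4] 23.2
0.75 0.0085 [-2.  -7.1 -3.6] 23.8
0.63 0.0085 [-0.7 -7.8 -4.8] 24.4
0.51 0.0083 [-1.1 -8.2 -4.4] 25.0
0.39 0.0082 [ 0.5 -8.  -5.8] 25.5
0.27 0.0081 [ 0.4 -6.9 -6.8] 26.1
0.15 0.0078 [ 0.7 -7.  -6.2] 26.7
0.03 0.0086 [ 0.9 -6.1 -6.5] 27.2
[{'xyz': [0.4183, -0.2705, 0.0715], 'confidence': 0.98}] [ 0.42144267 -0.26951423  0.07469735]
```

View pics/s4.png

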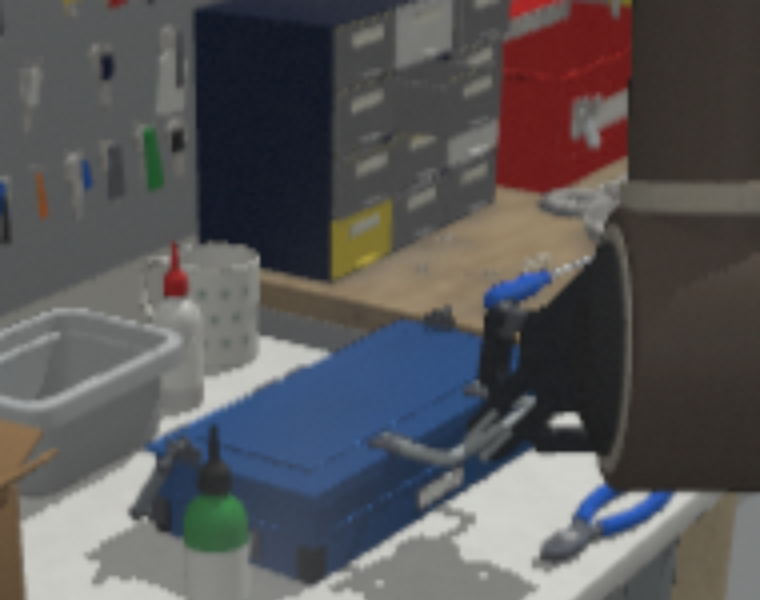

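The lid is down almost level, with the bar still pinched at crop (450,440). Now I ease it onto its stop, release and back out.

```bash
python3 - <<'E'
from h import *
e=sense()["ee_pos"]
print(move_l(e-[0,0,.014],velocity=.02,until_force=12)); s=sense(); print((s["ee_pos"]-e).round(4),s["wrist_force"].round(1))
open_gripper()
z=R.from_quat(np.roll(s["tcp_rot"],-1)).as_matrix()[:,2]
e=s["ee_pos"]; move_l(e-.09*z,velocity=.1)
e=sense()["ee_pos"]; move_l(e+[-.0,0,.1],velocity=.2)
s=sense(); print(s["wrist_force"].round(1),s["time_s"])
camera("scene"); camera("top")
for c in ("scene","top"):
  for n in ("pull_bar","oiler_green","cutters","marker_red"): print(c,n,[(d["xyz"],d["confidence"]) for d in mark_of(n,c)[:1]])
cv2.imwrite("pics/s5.png",cv2.resize(camera("scene")[60:230,210:400],None,fx=4,fy=4)[:600])
E
```

```text
True
[-0.0002 -0.0001 -0.0045] [-1.8  0.1  3.9]
[ 0.3  0.8 -0.3] 30.2083
scene pull_bar [([0.416, -0.27, 0.0646], 0.75)]
scene oiler_green [([0.5022, -0.0392, 0.0015], 0.63)]
scene cutters [([0.3539, -0.3089, 0.0073], 0.8)]
scene marker_red [([0.392, 0.1552, 0.0003], 0.57)]
top pull_bar [([0.4226, -0.2708, 0.0684], 0.67)]
top oiler_green [([0.4938, -0.0403, 0.0028], 0.8)]
top cutters [([0.3557, -0.31, 0.001], 0.59)]
top marker_red [([0.3681, -0.027, -0.0001], 0.47)]
```

View pics/s5.png

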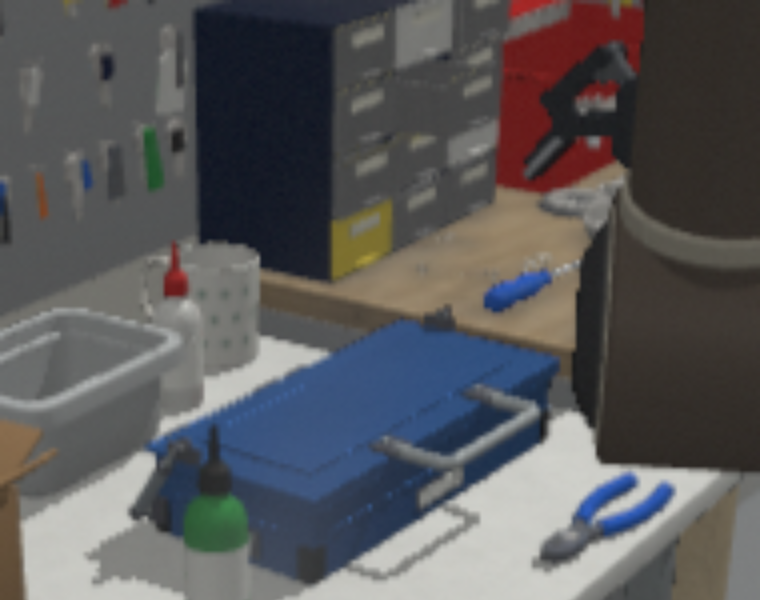

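The lid is shut with the bar at z of about 0.067 m at crop (460,430). The gripper is clear at (580,110), the bottle is upright at (213,520), and the cutters have not moved.

```bash
python3 -c "
from workcell import *
print(job_done())"
```

```text
the job is handed in; nothing more can be done
None
```

I handed the job in at about 30 s. The tube box lies flat on the liner, the oil bottle stands upright on a clear spot of desk, and the lid was eased fully shut by its bar; the hub, last seen before closing, and the bystanders I checked had not moved. The hand-in call returned no verdict.

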